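# Clip the wash probes onto the service rail

### The arm

A 7-joint arm with a two-finger parallel gripper is mounted at the origin on the work surface. World frame = base frame: x ahead of the robot, y to its left, z up, the work surface at z = 0. Lengths are in mm, angles in rad, forces in N, time in s.
With the tool pointing down it reaches from about 375 to 925 mm from the base axis. Payload 3.1 kg.
Tool frame: the origin (TCP) lies at the very end of the fingers, on their centre line; the grasp point (between the pads) lies 19 mm behind it; x points along the fingers, z is the direction in which the jaws open and shut, and the axes are right-handed (so a half turn about x gives the same grasp; the last joint's range is limited). The gripper opens to 85 mm and grips with 20 to 120 N. Pads are 22 mm wide; open, the fingers measure 114 mm over their backs; the gripper's body (76 mm by 85 mm) begins 54 mm behind the grasp point. The pads swing forward as they close: fully open they stand 13 mm farther back than shut.
Start: joints at [-1.431, 0.383, 0.044, 1.598, -0.018, 1.161, -0.05], TCP at [153.094, 631.716, 231.269] pointing down, gripper open.
Joint ranges: [-2.61, 2.61], [-0.41, 2.15], [-1.48, 1.57], [0, 2.5], [-1.57, 4.71], [0.05, 1.97], [-2.85, 2.85]. Speed limits (rad/s): [2.79, 2.79, 3.14, 3.14, 3.14, 3.14, 3.14].

### API

Orientations are given as [roll, pitch, yaw] about the fixed x, y, z axes, in that order (R = Rz(yaw) Ry(pitch) Rx(roll)).
In Python, from bench import monitor, optics, ticket gives the robot as it stands. The module is installed in compiled form; this text tells all that it offers.
- The arm moves only by the shell command python3 -m jog 'ROWS' [OPENING] [FORCE]. ROWS is JSON, a list of rows, each a list of 6 numbers: the shift along the tool's x, y, z in units of 25 mm (1.0 is 25 mm), then the turn, a rotation vector about the tool's x, y, z in units of 0.1 rad (1.0 is 0.1 rad). In form: [[x, y, z, ax, ay, az], ...]. A call has 1 to 20 rows; each row shifts and turns the commanded pose from where the row before left it, along the tool's axes as they then stand; what a row does not reach is not made up. A row lasts 1/10 s, in which the tool goes at most 50 mm and 8.59 degrees, less where a joint would pass 70% of its speed; a pose out of reach is approached as far as the arm can. A call with a number of a shift or a turn outside -1 to 1 is refused whole. A call with a gripper value outside its range is refused whole. OPENING is the opening in per cent of the stroke, from 0 (shut) to 100 (fully open), set as the call begins (- or left out, the last holds). The fingers move at their own pace and stop on an object; FORCE is the grip in N (left out, the last holds). Time passes only in rows, so rows that do not move let the fingers close. It gives the time, the measured TCP pose, the force and the opening at its end, in the units of the state.
- monitor.sense(): the state, without advancing time (a new reading comes with each control period).
- optics.read_camera(name): name is "side" or "top"; returns a dict with "frame" (400x640x3 uint8, red, green, blue), "z_map" (400x640 float32, mm along the optical axis (not along the pixel's ray), 0 where there is no reading), "fovy" (degrees; the focal length in pixels is half the picture's height over the tangent of half this angle, whatever the lens; pixels are square), "cx", "cy" (the principal point, pixels), "R" (3x3) and "t" (3): a world point X has camera coordinates R X + t. Camera axes: x right, y down, z forward; pixel columns grow to the right and rows downward; lengths in mm; the calibration is good to about 2 mm. A picture is of the moment at which its call begins.
- ticket.job_done(): hands the job in, once; it reports no verdict.
The state is a dict: "t": time; "q": joint angles; "qd": joint speeds; "joint_efforts": joint torques, N m; "position": TCP position; "tool_rot": TCP orientation; "ft_force": force on the tool from outside, world axes, zero at the start; "ft_torque": the same for the moment, N m; "opening": finger opening in mm.
Only numpy, scipy, OpenCV 4.12 (cv2) and the standard library are available. Lean on these libraries where they do the work, as an engineer would, in place of code of your own. Each camera call takes 0.05 s, during which the arm holds its last target.

### The job

Take the yellow and the blue wash probe out of their cradles and press each one sideways into the pair of spring clips of its own colour on the rail, until both clips have snapped shut over it and it sits fully home. Both needle tips must point towards the end of the rail with the white drain cup, and the plate, the tip rack and the bottle standing around must be left where they are. Let go of the probes when done.

Things in the scene. Friction and masses are not known exactly. Their poses are not given: they have to be found in the camera images.
- yellow_probe_mid (a point): Middle of the yellow wash probe, on its axis: a straight round barrel, 16 mm diameter, about 90 g, black grip rings round its middle (grasp it there, across the barrel). y axis: along the barrel to the steel needle tip, 105 mm away; the black end cap ends 90 mm the other way. Dark collars, 24 mm diameter and 5 mm thick, are centred 66 mm either side of the middle. Starts level in its cradle.
- yellow_probe_tip (a point): End of the needle tip of the yellow probe, on its axis, 105 mm from the middle along its y axis.
- yellow_cradle: Fixed grey cradle in which the yellow probe lies at the start; origin under its centre. Bottom plate 60 x 130 mm, 8 mm high. Two open-topped U-blocks 50 mm either side of centre along y carry the barrel, its axis 45 mm above the table; their sides end 4 mm above the axis: lift the probe straight up. Room for fingers between the blocks.
- yellow_bay_home (a point): Where the middle of the yellow probe's barrel lies when fully home, 90 mm above the table. x axis: level, the direction to press the probe in (away from the robot); y axis: along the rail towards the white drain cup, the way the needle must point; z up. Start 50 mm in front of home (-x), level, parallel to y, at home height; push along +x; both clips together resist with up to 16 N from 25 mm, snap at 10 mm.
- yellow_bay: Two clips with yellow jaws on a black foot plate with a yellow panel, on the rail; origin 60 mm below home, same axes. Clips: 14 mm wide, 50 mm either side of home along y, between the probe's collars with 6 mm spare each way. Each has sprung jaws above and below the barrel, flared mouth open to -x (33 mm before home, 17 mm above it), steel post behind as back stop. Between the clips nothing stands within 50 mm below the axis.
- yellow_clip_a (a joint): Angle (rad) of the sprung upper jaw of the yellow bay's clip on the side away from the drain cup: 0 shut (also when the probe is home), about 0.2 as the barrel passes under it. It springs shut by itself. A mirrored jaw below moves likewise.
- yellow_clip_b (a joint): Angle (rad) of the sprung upper jaw of the yellow bay's clip on the side nearest the drain cup: 0 shut (also when the probe is home), about 0.2 as the barrel passes under it. It springs shut by itself. A mirrored jaw below moves likewise.
- blue_probe_mid (a point): Middle of the blue wash probe, on its axis: a straight round barrel, 16 mm diameter, about 90 g, black grip rings round its middle (grasp it there, across the barrel). y axis: along the barrel to the steel needle tip, 105 mm away; the black end cap ends 90 mm the other way. Dark collars, 24 mm diameter and 5 mm thick, are centred 66 mm either side of the middle. Starts level in its cradle.
- blue_probe_tip (a point): End of the needle tip of the blue probe, on its axis, 105 mm from the middle along its y axis.
- blue_cradle: Fixed grey cradle in which the blue probe lies at the start; origin under its centre. Bottom plate 60 x 130 mm, 8 mm high. Two open-topped U-blocks 50 mm either side of centre along y carry the barrel, its axis 45 mm above the table; their sides end 4 mm above the axis: lift the probe straight up. Room for fingers between the blocks.
- blue_bay_home (a point): Where the middle of the blue probe's barrel lies when fully home, 90 mm above the table. x axis: level, the direction to press the probe in (away from the robot); y axis: along the rail towards the white drain cup, the way the needle must point; z up. Start 50 mm in front of home (-x), level, parallel to y, at home height; push along +x; both clips together resist with up to 16 N from 25 mm, snap at 10 mm.
- blue_bay: Two clips with blue jaws on a black foot plate with a blue panel, on the rail; origin 60 mm below home, same axes. Clips: 14 mm wide, 50 mm either side of home along y, between the probe's collars with 6 mm spare each way. Each has sprung jaws above and below the barrel, flared mouth open to -x (33 mm before home, 17 mm above it), steel post behind as back stop. Between the clips nothing stands within 50 mm below the axis.
- blue_clip_a (a joint): Angle (rad) of the sprung upper jaw of the blue bay's clip on the side away from the drain cup: 0 shut (also when the probe is home), about 0.2 as the barrel passes under it. It springs shut by itself. A mirrored jaw below moves likewise.
- blue_clip_b (a joint): Angle (rad) of the sprung upper jaw of the blue bay's clip on the side nearest the drain cup: 0 shut (also when the probe is home), about 0.2 as the barrel passes under it. It springs shut by itself. A mirrored jaw below moves likewise.
- rail: Fixed aluminium rail, 50 x 470 mm, 30 mm high, origin under its centre; carries the two clip bays end to end, 115 mm either side of centre along its y axis, either colour on either side. A white drain cup, 45 mm high, stands at its +y end.
- deepwell_mid (a point): Bystander: centre of a loose white well plate, 85 x 127 x 40 mm, standing on the table to the left. Leave alone.
- tiprack_mid (a point): Bystander: loose clear tip rack with yellow top, 86 x 127 x 58 mm, on the table to the right; point 30 mm above its underside on its middle. Leave alone.
- reagent_mid (a point): Bystander: centre of a loose white bottle with blue cap, 60 mm diameter, 120 mm tall, standing on the left, beyond the well plate. Leave alone.
Not all that is in view belongs to the job. Leave any orange look-alike of the part that bears blue_probe_mid alone.

How it is judged:
By the outcome, as a careful person would: the job done as asked, in the order asked, and still so for the second after the job is handed in, with the robot touching nothing.
It also fails if it takes over 59 s, if anything falls off the work surface, if the arm or the gripper's body presses on something with over 40 N, if the wrist force passes 120 N, or if a joint passes its speed limit or range.

## Working session

There is one attempt and no reset: what is moved stays moved. The work goes in short steps, Python scripts to look and compute and a shell command to move; the robot and the scene stay as the last step left them, time stands still between calls to the robot, and variables do not carry over. Pictures are saved under pics/ and viewed, and the job is handed in when it is done.

```bash
mkdir -p pics; cat > h.py <<'E'
import numpy as np, cv2, pickle
from bench import monitor, optics, ticket
def grab(n,tag):
    c=optics.read_camera(n); pickle.dump(c,open(f'pics/{tag}.pkl','wb'))
    cv2.imwrite(f'pics/{tag}.png',c['frame'][:,:,::-1]); return c
def load(tag): return pickle.load(open(f'pics/{tag}.pkl','rb'))
def f(c): return 200/np.tan(np.radians(c['fovy'])/2)
def px(c,u,v,z=None):
    # world from depth (z None -> depth map), else ray intersect plane z
    d=np.array([(u-c['cx'])/f(c),(v-c['cy'])/f(c),1.]);R=np.array(c['R']);t=np.array(c['t'])
    if z is None:
        return R.T@(d*np.median(c['z_map'][int(v)-1:int(v)+2,int(u)-1:int(u)+2])-t)
    o=-R.T@t; r=R.T@d; return o+r*(z-o[2])/r[2]
def proj(c,X):
    p=np.array(c['R'])@np.array(X,float)+np.array(c['t']); return p[0]/p[2]*f(c)+c['cx'],p[1]/p[2]*f(c)+c['cy']
def crop(tag,u0,v0,u1,v1,s,out):
    im=cv2.imread(f'pics/{tag}.png')[v0:v1,u0:u1]; cv2.imwrite(f'pics/{out}.png',cv2.resize(im,None,fx=s,fy=s,interpolation=cv2.INTER_CUBIC))
E
python3 - <<'E'
from h import *
s=monitor.sense(); print({k:np.round(v,3).tolist() for k,v in s.items()})
for n in('top','side'):
    c=grab(n,n+'0'); print(n,c['fovy'],c['cx'],c['cy'],np.round(c['R'],3).tolist(),np.round(c['t'],1))
E
```

```text
{'t': 0.0, 'q': [-1.431, 0.384, 0.044, 1.6, -0.018, 1.161, -0.05], 'qd': [0.001, -0.002, -0.002, -0.001, -0.0, 0.003, 0.0], 'joint_efforts': [0.0, -43.346, 1.025, -24.951, 0.011, 0.011, 0.0], 'position': [152.889, 630.781, 229.856], 'tool_rot': [-3.09, 1.568, -1.757], 'ft_force': [0.273, 0.529, -0.185], 'ft_torque': [0.005, 0.042, -0.005], 'opening': 85.317}
top 47.46554793081268 324.85570225654607 189.23271546942604 [[0.011, -1.0, -0.0], [-0.989, -0.011, -0.148], [0.148, 0.002, -0.989]] [   3.6  460.3 1205.2]
side 54.14849417446144 319.07426154719906 198.4667868978804 [[0.837, -0.548, -0.011], [-0.365, -0.541, -0.758], [0.409, 0.638, -0.653]] [-400.4  222.3  856.6]
```

View pics/top0.png

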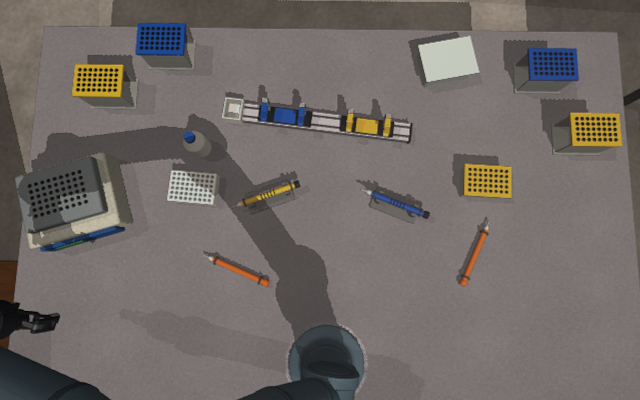

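View pics/side0.png

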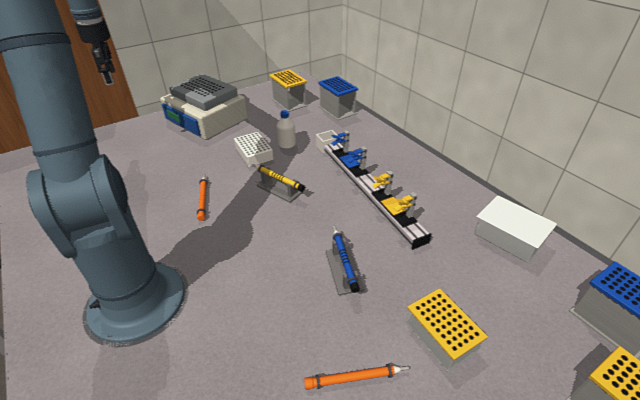

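Top view: the yellow probe is at about (268,194) and the blue one at (398,203). The orange look-alikes are at (237,268) and (475,252). The rail runs from (232,108), where the cup is, to (410,132), with the blue bay at (286,115) and the yellow bay at (368,126). I'll check these in enlarged crops.

```bash
python3 - <<'E'
from h import *
crop('top0',225,165,305,225,10,'cy_top');crop('top0',345,165,445,235,8,'cb_top')
crop('top0',215,80,425,150,3.8,'rail_top');crop('side0',310,120,440,250,4.6,'rail_side')
crop('side0',250,155,310,205,12,'cy_side');crop('side0',315,220,375,300,7.5,'cb_side')
E
```

```text
(no output)
```

View pics/cy_top.png

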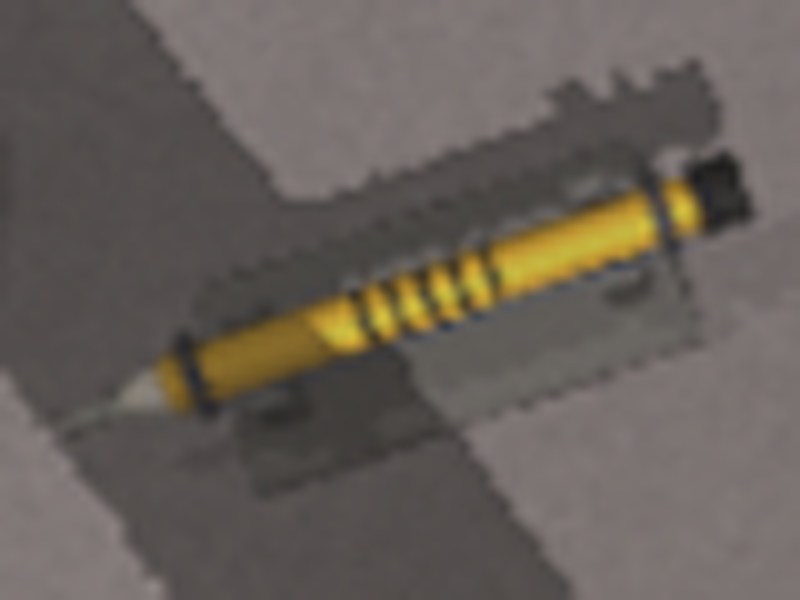

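View pics/cb_top.png

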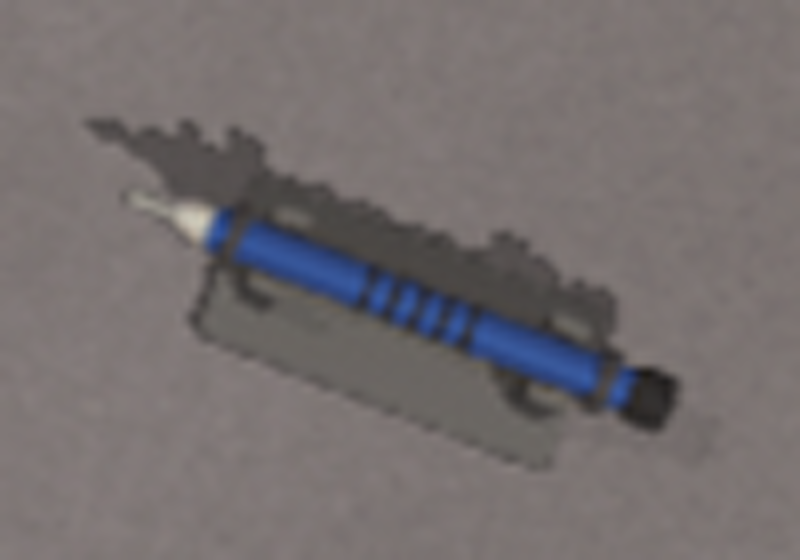

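View pics/rail_top.png

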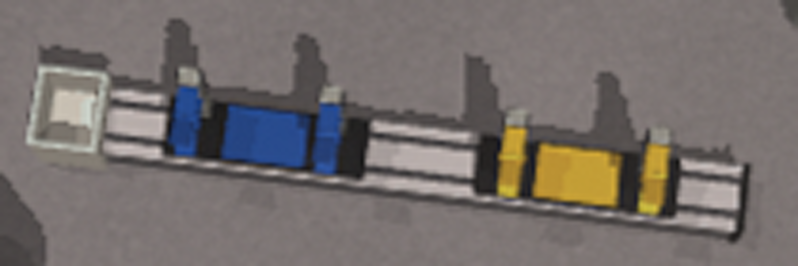

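View pics/rail_side.png

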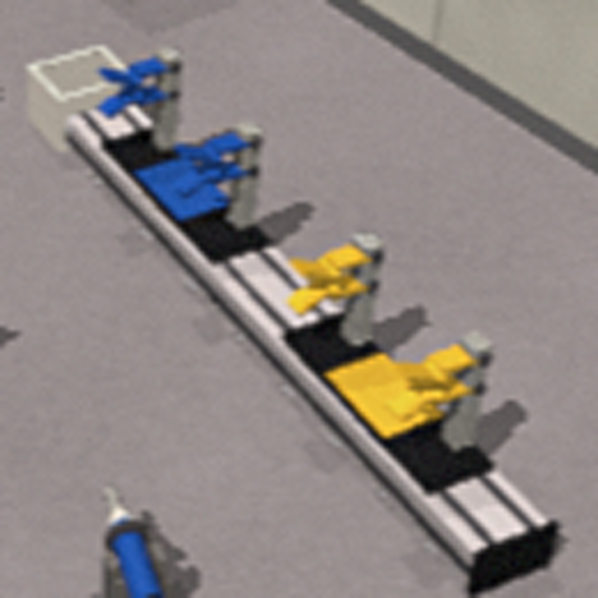

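View pics/cy_side.png

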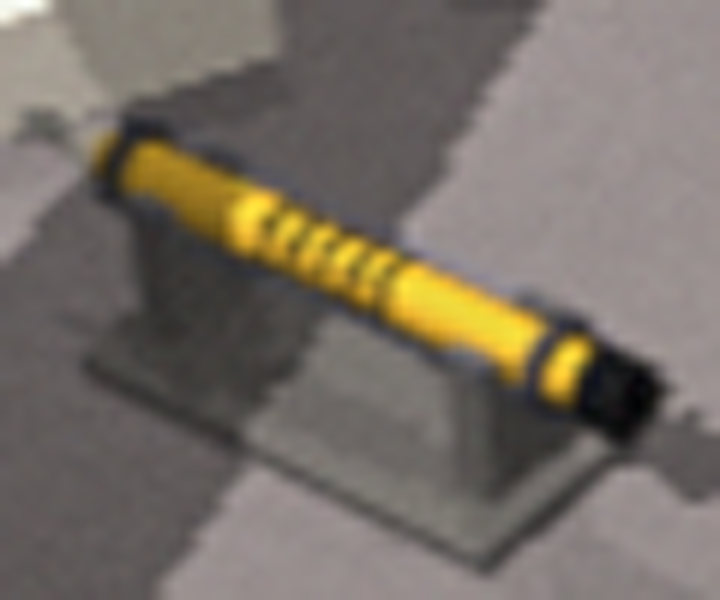

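View pics/cb_side.png

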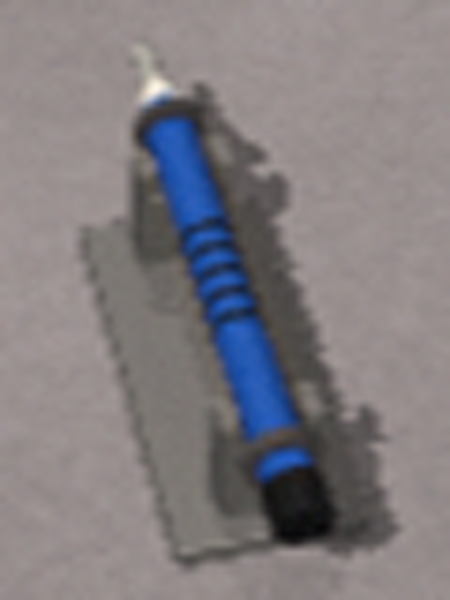

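Both needles already point roughly towards the cup side (+y). Next I'll triangulate the collars and fit the bays from the depth of both views.

```bash
python3 - <<'E'
from h import *
T=load('top0');S=load('side0')
def tri(a,b):
    rows=[];
    for c,(u,v) in((T,a),(S,b)):
        R=np.array(c['R']);t=np.array(c['t']);x=(u-c['cx'])/f(c);y=(v-c['cy'])/f(c)
        for k,w in((0,x),(1,y)): rows.append(np.r_[R[k]-w*R[2],t[k]-w*t[2]])
    A=np.array(rows);X=np.linalg.lstsq(A[:,:3],-A[:,3],rcond=None)[0]; return X, np.round(np.r_[np.array(proj(T,X))-a,np.array(proj(S,X))-b],1)
def cc(p,s,o): return np.array(p)/s+np.array(o)-.5+.5/s
for n,s1,o1,s2,o2,P in(('yellow',10,(225,165),12,(250,155),[((194,375),(118,160)),((663,208),(563,355))]),
   ('blue',8,(345,165),7.5,(315,220),[((233,228),(168,120)),((606,378),(277,447))])):
    r=[tri(cc(a,s1,o1),cc(b,s2,o2)) for a,b in P]
    for x in r: print(n,np.round(x[0],1),x[1])
    d=r[0][0]-r[1][0]; print(' mid',np.round((r[0][0]+r[1][0])/2,1),'len',np.linalg.norm(d),'ang from +y deg',np.degrees(np.arctan2(-d[0],d[1])))
def cloud(c):
    v,u=np.mgrid[0:400,0:640];z=c['z_map'];d=np.stack([(u-c['cx'])/f(c)*z,(v-c['cy'])/f(c)*z,z],-1)
    return (d-np.array(c['t']))@np.array(c['R'])
for nm,c in(('T',T),('S',S)):
    P=cloud(c);hsv=cv2.cvtColor(c['frame'],cv2.COLOR_RGB2HSV);ok=c['z_map']>0
    H,Sa,V=[hsv[...,i].astype(int) for i in range(3)]
    box=ok&(P[...,0]>600)&(P[...,0]<800)&(P[...,1]>-320)&(P[...,1]<300)
    box=ok&(P[...,0]>450)&(P[...,0]<850)&(abs(P[...,1])<320)
    for col,lo,hi in(('y',18,32),('b',105,125)):
        m=box&(H>lo)&(H<hi)&(Sa>140)&(V>60)
        for a,b in((5,25),(25,40),(40,56),(60,85),(85,120)):
            mm=m&(P[...,2]>a)&(P[...,2]<b)
            n,l,st,ce=cv2.connectedComponentsWithStats(mm.astype(np.uint8))
            for i in range(1,n):
                if st[i,4]>12: q=P[l==i];print(nm,col,(a,b),st[i,4],'px',np.round(ce[i]),'mean',np.round(q.mean(0),1),'min',np.round(q.min(0)),'max',np.round(q.max(0)))
    # rail top
    g=box&(Sa<40)&(V>120)&(P[...,2]>24)&(P[...,2]<36)&(P[...,0]>560)
    n,l,st,ce=cv2.connectedComponentsWithStats(g.astype(np.uint8))
    q=np.concatenate([P[l==i] for i in range(1,n) if st[i,4]>15])[:,:3]
    vx,vy,x0,y0=cv2.fitLine(q[:,:2].astype(np.float32),cv2.DIST_HUBER,0,.01,.01).ravel()
    print('rail',np.degrees(np.arctan2(-vx*np.sign(vy),abs(vy))),x0,y0,q.min(0),q.max(0))
E
```

```text
yellow [420.  225.8  47.8] [-0.1  0.3  0.3 -0.1]
yellow [468.8 100.2  48.1] [ 0.2 -0.4 -0.4  0.1]
 mid [444.4 163.   48. ] len 134.70955915332198 ang from +y deg 21.219841338249278
blue [ 449.5 -122.7   48.2] [ 0.  -0.1 -0.1  0. ]
blue [ 399.9 -246.5   51.2] [ 0.  -0.1 -0.1  0. ]
 mid [ 424.7 -184.6   49.7] len 133.35626562040872 ang from +y deg -21.832349710179916
T y (25, 40) 307 px [366. 126.] mean [ 639.8 -104.5   35.9] min [ 616. -137.   28.] max [663. -73.  40.]
T y (40, 56) 77 px [282. 189.] mean [458.  124.6  51.5] min [451. 102.  44.] max [471. 154.  56.]
T y (60, 85) 13 px [348. 130.] mean [614.9 -51.9  79.1] min [612. -57.  75.] max [617. -46.  83.]
T y (60, 85) 14 px [384. 134.] mean [ 605.6 -148.7   79.2] min [ 602. -156.   74.] max [ 615. -144.   84.]
T y (85, 120) 88 px [349. 121.] mean [633.4 -52.7 101.2] min [612. -61.  95.] max [654. -45. 109.]
T y (85, 120) 88 px [387. 125.] mean [ 621.7 -151.8  101.5] min [ 599. -161.   95.] max [ 643. -144.  109.]
T b (25, 40) 297 px [284. 115.] mean [666.7 124.4  35.6] min [645.  94.  30.] max [689. 156.  40.]
T b (60, 85) 18 px
[... 1220 characters left out ...]
) 144 px [348. 161.] mean [665.7 122.8  36.2] min [645.  91.  32.] max [692. 156.  40.]
S b (60, 85) 35 px [338. 141.] mean [660.6 172.4  81.2] min [641. 161.  76.] max [680. 181.  85.]
S b (60, 85) 14 px [360. 157.] mean [665.2  70.7  80.6] min [655.  66.  79.] max [671.  78.  83.]
S b (60, 85) 30 px [352. 159.] mean [639.2  73.9  80.3] min [630.  66.  73.] max [652.  81.  85.]
S b (85, 120) 42 px [339. 136.] mean [663.4 171.1  99.4] min [644. 164.  86.] max [685. 182. 107.]
S b (85, 120) 63 px [356. 153.] mean [650.3  72.1  98.2] min [630.  63.  85.] max [670.  83. 107.]
rail -4.023826 644.31134 -14.017286 [ 604.94304303 -319.62187204   24.02216967] [779.02509334 292.3821301   35.98075444]
```

Findings:
- **Yellow probe:** middle at about (444, 163), needle direction 21.2° from +y.
- **Blue probe:** middle at about (425, -185), needle direction -21.8° from +y.
- **Bays:** homes at about yellow (639.6, -103.7) and blue (666.2, 124). The rail's y axis is about -6.6° from +y, and the jaws span z 73–107, so the home height is about 90.

The triangulated probe height is 48–50, a little above the 45 in the text. I'll verify the axes and plan the yellow grasp.

```bash
cat >> h.py <<'E'
from scipy.spatial.transform import Rotation as Ro
def cur():
    s=monitor.sense(); return np.array(s['position']),Ro.from_euler('xyz',s['tool_rot']),s
def plan(pos,angdeg):
    """angdeg: angle of probe axis from +y toward -x. prints turn (units .1rad, done first) then shift (units 25mm) in the target axes"""
    p,R,s=cur(); a=np.radians(angdeg); yv=np.array([-np.sin(a),np.cos(a),0]); best=None
    for sg in(1,-1):
        x=np.array([0,0,-1.]);y=sg*yv;z=np.cross(x,y);Rt=Ro.from_matrix(np.stack([x,y,z],1))
        rv=(R.inv()*Rt).as_rotvec()
        d=Rt.inv().apply(np.array(pos)-p)
        print('sign',sg,'turn/.1',np.round(rv/.1,3),'shift/25',np.round(d/25,3))
    print('p',p.round(1),'axes y',R.as_matrix()[:,1].round(3),'z',R.as_matrix()[:,2].round(3),'x',R.as_matrix()[:,0].round(3),'q',np.round(s['q'],2),'F',np.round(s['ft_force'],1),'op',round(s['opening'],1),'t',s['t'])
E
python3 - <<'E'
from h import *
plan([444.4,163,160],21.2)
T=load('top0')
for X in ([444.4,163,45],[424.7,-184.6,45],[639.6,-103.7,90],[666.2,124,90]): print(np.round(proj(T,X),1),np.round(proj(load('side0'),X),1))
E
```

```text
sign 1 turn/.1 [ 9.631 -0.022  0.013] shift/25 [  2.799 -21.665   4.103]
sign -1 turn/.1 [-2.1785e+01 -1.6000e-02 -2.6000e-02] shift/25 [ 2.799 21.665 -4.103]
p [152.9 630.9 230. ] axes y [-0.972  0.235 -0.   ] z [ 0.235  0.972 -0.002] x [-0.    -0.002 -1.   ] q [-1.43  0.38  0.04  1.6  -0.02  1.16 -0.05] F [ 0.1 -0.3  0.4] op 85.7 t 0.1
[267.6 193.8] [277.4 176.6]
[396.7 202.5] [343.7 257.5]
[367.9 119.9] [394.1 189.4]
[282.6 109.4] [349.  145.4]
```

```bash
python3 -m jog '[[0,0,0,1,0,0],[0,0,0,1,0,0],[0,0,0,1,0,0],[0,0,0,1,0,0],[0,0,0,1,0,0],[0,0,0,1,0,0],[0,0,0,1,0,0],[0,0,0,1,0,0],[0,0,0,1,0,0],[0,0,0,0.63,0,0]]' 100 60 && python3 -m jog '[[0,-1,0.2,0,0,0],[0,-1,0.2,0,0,0],[0,-1,0.2,0,0,0],[0,-1,0.2,0,0,0],[0,-1,0.2,0,0,0],[0,-1,0.2,0,0,0],[0,-1,0.2,0,0,0],[0,-1,0.2,0,0,0],[0,-1,0.2,0,0,0],[0,-1,0.2,0,0,0],[0,-1,0.2,0,0,0],[0,-1,0.2,0,0,0],[0,-1,0.2,0,0,0],[0,-1,0.2,0,0,0],[0,-1,0.2,0,0,0],[0,-1,0.2,0,0,0],[0,-1,0.2,0,0,0],[0,-1,0.2,0,0,0],[0,-1,0.2,0,0,0],[0,-1,0.2,0,0,0]]'; python3 -c "
from h import *
plan([444.4,163,160],21.2)"
```

```text
t: 1.1
position: [152.9, 631.2, 230.5]
tool_rot: [-2.093, 1.569, -1.726]
ft_force: [0.3, 0.2, -0.8]
opening: 85.6
t: 3.1
position: [427.2, 200.5, 230.9]
tool_rot: [3.132, 1.57, -2.781]
ft_force: [0.4, 0.2, 0.1]
opening: 85.4
sign 1 turn/.1 [ 0.001 -0.008 -0.   ] shift/25 [ 2.835 -1.649  0.099]
sign -1 turn/.1 [-3.1415e+01  0.0000e+00 -1.3000e-02] shift/25 [ 2.835  1.649 -0.099]
p [427.2 200.5 230.9] axes y [-0.362  0.932  0.   ] z [ 0.932  0.362 -0.001] x [-0.001 -0.    -1.   ] q [-1.07  0.03  0.56  2.03 -0.02  1.08 -0.13] F [0.4 0.2 0.1] op 85.4 t 3.1
```

```bash
python3 -m jog '[[0.5,-0.85,0.05,0,0,0],[0.5,-0.8,0.05,0,0,0],[1,0,0,0,0,0],[1,0,0,0,0,0],[0,0,0,0,0,0],[0,0,0,0,0,0]]'; python3 -c "
from h import *
plan([444.4,163,27],21.2)
grab('top','t1');grab('side','s1')
crop('t1',225,155,325,230,8,'t1c');crop('s1',220,110,340,210,6.5,'s1c')"
```

```text
t: 3.7
position: [443.9, 163.9, 156.1]
tool_rot: [-2.754, 1.569, -2.384]
ft_force: [1.0, -1.5, 0.4]
opening: 85.4
sign 1 turn/.1 [ 0.    -0.016  0.006] shift/25 [ 5.163e+00 -4.000e-02  4.000e-03]
sign -1 turn/.1 [-3.1416e+01 -1.0000e-02 -2.5000e-02] shift/25 [ 5.163e+00  4.000e-02 -4.000e-03]
p [443.9 163.9 156.1] axes y [-0.362  0.932 -0.001] z [ 0.932  0.362 -0.002] x [-0.001 -0.001 -1.   ] q [-1.    0.15  0.6   2.11 -0.1   0.92  0.03] F [ 1.  -1.5  0.4] op 85.4 t 3.7
```

View pics/t1c.png

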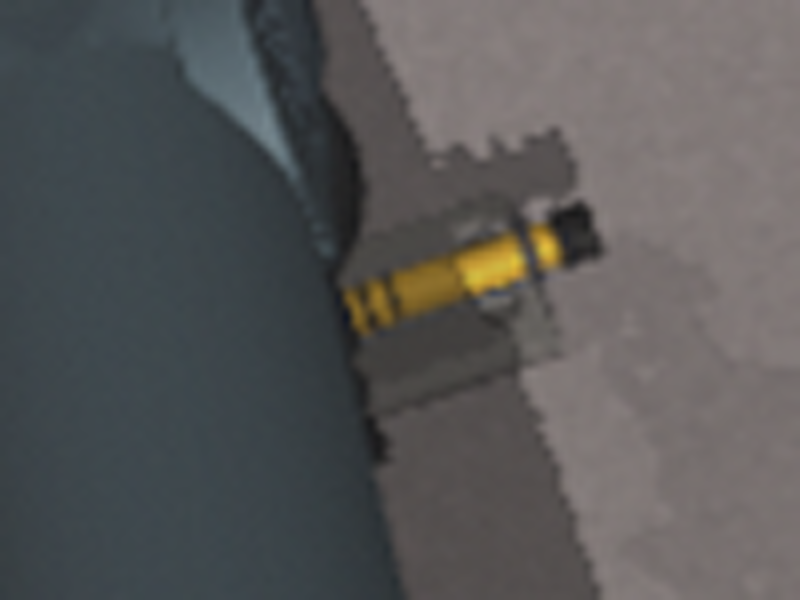

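View pics/s1c.png

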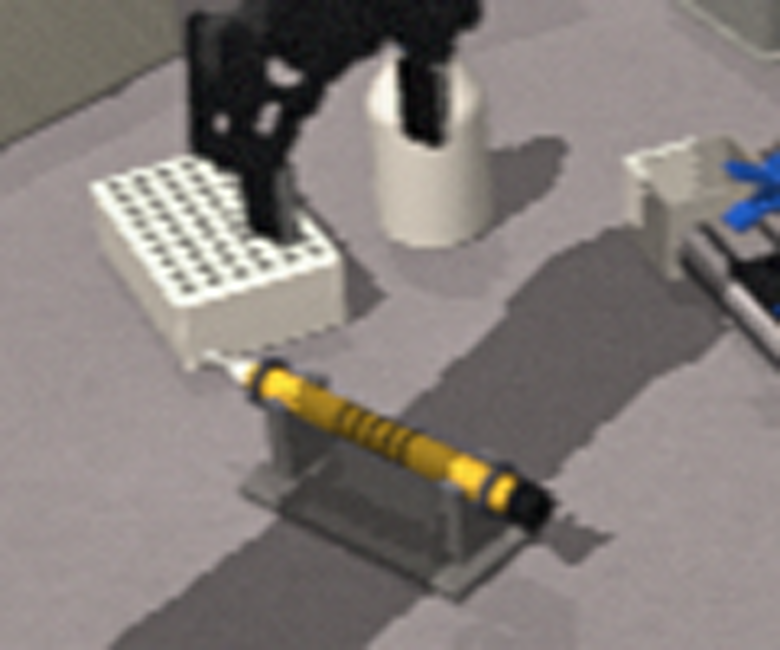

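The gripper straddles the yellow barrel and its fingers show at s1c (265,220) and (425,130). The well plate is clear. Descending now.

```bash
python3 -m jog '[[1,-0.04,0,0,0,0],[1,0,0,0,0,0],[1,0,0,0,0,0],[0.8,0,0,0,0,0],[0.6,0,0,0,0,0],[0.5,0,0,0,0,0],[0.26,0,0,0,0,0],[0,0,0,0,0,0],[0,0,0,0,0,0]]' && python3 -m jog '[[0,0,0,0,0,0],[0,0,0,0,0,0],[0,0,0,0,0,0],[0,0,0,0,0,0],[0,0,0,0,0,0],[0,0,0,0,0,0],[0,0,0,0,0,0],[0,0,0,0,0,0]]' 0 60;  python3 -c "
from h import *
plan([444.4,163,27],21.2)
grab('side','s2')
crop('s2',220,110,340,210,6.5,'s2c')"
```

```text
t: 4.7
position: [445.5, 163.6, 27.9]
tool_rot: [0.192, 1.569, 0.562]
ft_force: [-0.2, 0.2, -0.9]
opening: 85.4
t: 5.5
position: [444.9, 163.4, 27.5]
tool_rot: [1.212, 1.571, 1.583]
ft_force: [-0.7, -0.7, 4.3]
opening: 14.0
sign 1 turn/.1 [ 0.002  0.001 -0.003] shift/25 [ 0.021 -0.007 -0.022]
sign -1 turn/.1 [-3.1414e+01  4.0000e-03  2.0000e-03] shift/25 [0.021 0.007 0.022]
p [444.9 163.4  27.5] axes y [-0.362  0.932  0.   ] z [0.932 0.362 0.   ] x [-0.  0. -1.] q [-0.89  0.4   0.51  2.17 -0.32  0.64  0.22] F [-0.7 -0.7  4.3] op 14.0 t 5.5
```

View pics/s2c.png

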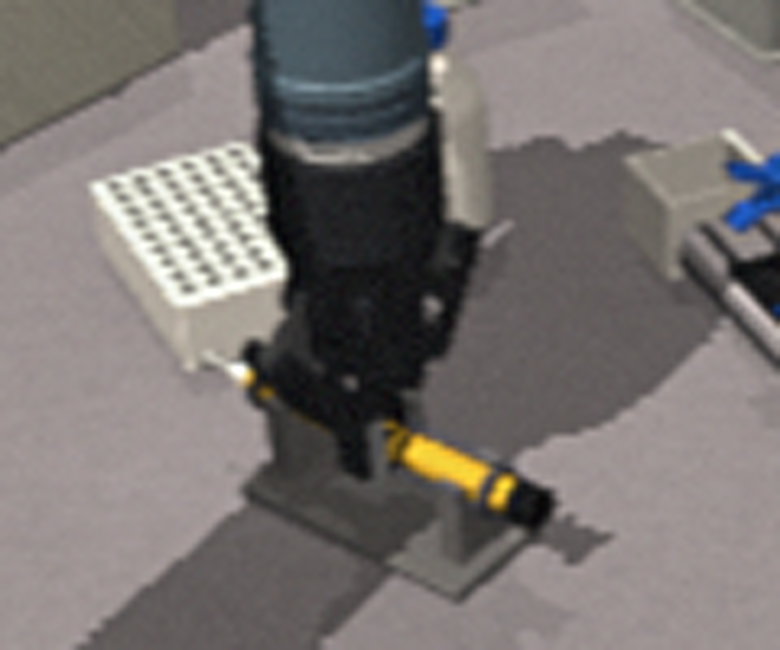

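```bash
python3 -m jog '[[-0.3,0,0,0,0,0],[-0.7,0,0,0,0,0],[-1,0,0,0,0,0],[-1,0,0,0,0,0],[-1,0,0,0,0,0],[-1,0,0,0,0,0],[0,0,0,0,0,0],[0,0,0,0,0,0]]' 0 90;  python3 -c "
from h import *
plan([589.9,-98,109-19+0],-6.6)
grab('side','s3');grab('top','t3')
crop('s3',210,80,330,180,6.5,'s3c');crop('t3',225,155,325,230,8,'t3c')"
```

```text
t: 6.35
position: [444.7, 163.4, 152.5]
tool_rot: [0.701, 1.57, 1.071]
ft_force: [-0.1, -0.0, -1.1]
opening: 13.6
sign 1 turn/.1 [ 4.853  0.006 -0.009] shift/25 [ 2.498 -9.718  6.972]
sign -1 turn/.1 [-2.6563e+01  1.2000e-02  8.0000e-03] shift/25 [ 2.498  9.718 -6.972]
p [444.7 163.4 152.5] axes y [-0.362  0.932  0.001] z [0.932 0.362 0.001] x [ 0.001  0.001 -1.   ] q [-1.01  0.16  0.62  2.11 -0.11  0.91  0.04] F [-0.1 -0.  -1.1] op 13.6 t 6.35
```

View pics/s3c.png

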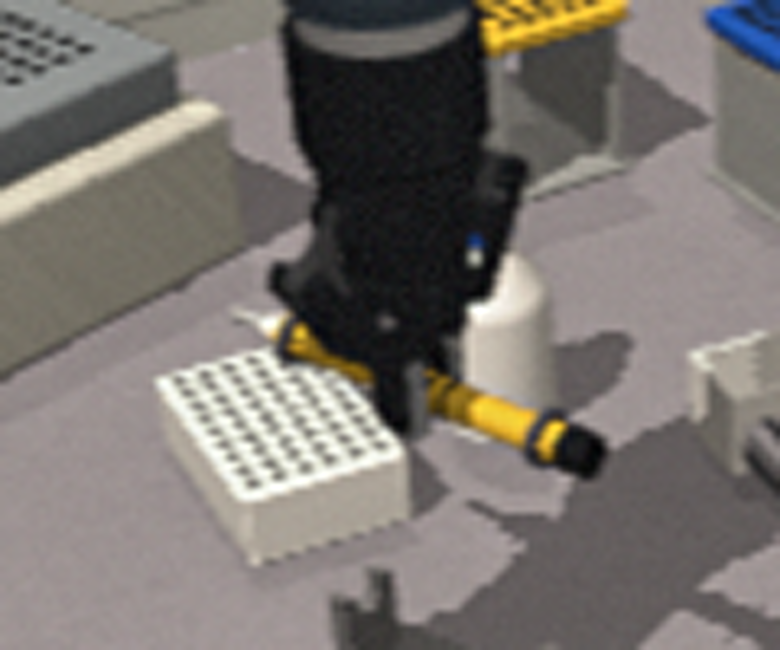

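View pics/t3c.png

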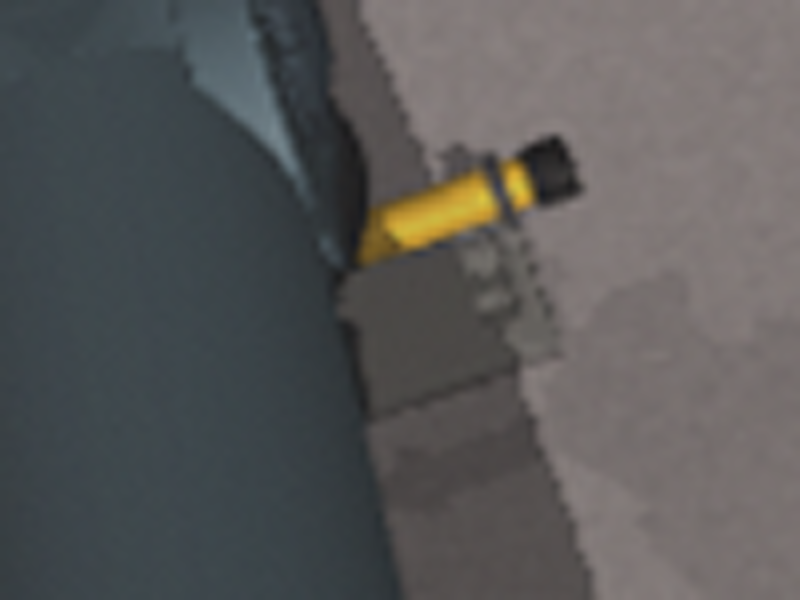

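The yellow probe is held. Its collars show at s3c (288,335) and (540,435). I'll compare these with the prediction to get the in-hand offset and tilt.

```bash
python3 - <<'E'
from h import *
S=load('s3');T=load('t3')
def cc(p,s,o): return np.array(p)/s+np.array(o)-.5+.5/s
print('meas side',cc((288,335),6.5,(210,80)),cc((540,435),6.5,(210,80)),'top',cc((505,185),8,(225,155)))
u=np.array([-.362,.932,0])
for dy in(-6,-3,0,3,6):
  for z in (170,):
    m=np.array([444.7,163.4,z])+u*dy; print(dy,np.round(proj(S,m+66*u),1),np.round(proj(S,m-66*u),1),np.round(proj(T,m-66*u),1))
S0=load('s1')  # same check in cradle
print(cc((262,380),6.5,(220,110)),cc((497,482),6.5,(220,110)))
m=np.array([444.7,163.4,45]);print(proj(S0,m+66*u),proj(S0,m-66*u),proj(load('top0'),m+66*u),proj(load('top0'),m-66*u))
E
```

```text
meas side [253.88461538 131.11538462] [292.65384615 146.5       ] top [287.6875 177.6875]
-6 [256.8 132.1] [295.1 147.5] [289.  176.3]
-3 [255.9 131.8] [294.2 147.1] [287.8 176.7]
0 [255.1 131.5] [293.3 146.7] [286.7 177.1]
3 [254.3 131.1] [292.3 146.3] [285.5 177.6]
6 [253.5 130.8] [291.4 146. ] [284.3 178. ]
[259.88461538 168.03846154] [296.03846154 183.73076923]
(np.float64(260.1682439511039), np.float64(168.66728184769144)) (np.float64(295.720239881684), np.float64(184.79877829029235)) (np.float64(244.36492713042475), np.float64(202.2172953759726)) (np.float64(290.5058715503572), np.float64(185.18596352032614))
```

In-hand offset is about 0–1 mm, the probe is level, and its axis is 17.5 mm above the TCP. Next I turn it to the rail angle and carry it to a point 70 mm in front of the yellow bay home.

```bash
python3 -m jog '[[0,0,0,0.8,0,0],[0,0,0,0.8,0,0],[0,0,0,0.8,0,0],[0,0,0,0.8,0,0],[0,0,0,0.8,0,0],[0,0,0,0.85,0,0],[0,0,0,0,0,0]]';  python3 -c "
from h import *
plan([570.1,-95.7,152.5],-6.6)"
```

```text
t: 7.15
position: [443.6, 162.6, 150.8]
tool_rot: [-2.29, 1.567, -2.405]
ft_force: [0.5, 0.0, -1.2]
opening: 13.3
sign 1 turn/.1 [ 0.002 -0.022  0.025] shift/25 [-0.067 -9.682  6.212]
sign -1 turn/.1 [-31.414  -0.04   -0.035] shift/25 [-0.067  9.682 -6.212]
p [443.6 162.6 150.8] axes y [ 0.115  0.993 -0.003] z [ 0.993 -0.115 -0.002] x [-0.002 -0.002 -1.   ] q [-1.06  0.16  0.67  2.11 -0.13  0.91 -0.43] F [ 0.5  0.  -1.2] op 13.3 t 7.15
```

```bash
python3 -m jog '[[0,-0.5,0.3,0,0,0],[0,-0.8,0.5,0,0,0],[0,-0.8,0.5,0,0,0],[0,-0.8,0.5,0,0,0],[0,-0.8,0.5,0,0,0],[0,-0.8,0.5,0,0,0],[0,-0.8,0.5,0,0,0],[0,-0.8,0.5,0,0,0],[0,-0.8,0.5,0,0,0],[0,-0.8,0.5,0,0,0],[0,-0.8,0.5,0,0,0],[0,-0.8,0.5,0,0,0],[0,-0.4,0.4,0,0,0],[0,0,0,0,0,0],[0,0,0,0,0,0]]';  python3 -c "
from h import *
plan([570.1,-95.7,72.5],-6.6)"
```

```text
t: 8.65
position: [570.5, -94.6, 151.5]
tool_rot: [2.902, 1.569, 2.788]
ft_force: [-1.0, 0.4, -0.7]
opening: 13.2
sign 1 turn/.1 [ 0.011 -0.018 -0.004] shift/25 [ 3.162 -0.047 -0.009]
sign -1 turn/.1 [-3.1405e+01  7.0000e-03 -2.9000e-02] shift/25 [3.162 0.047 0.009]
p [570.5 -94.6 151.5] axes y [0.114 0.993 0.   ] z [ 0.993 -0.114 -0.002] x [-0.002  0.001 -1.   ] q [-0.52  0.42  0.75  1.87 -0.34  0.99  0.26] F [-1.   0.4 -0.7] op 13.2 t 8.65
```

```bash
python3 -m jog '[[0.8,-0.05,0,0,0,0],[0.8,0,0,0,0,0],[0.8,0,0,0,0,0],[0.5,0,0,0,0,0],[0.26,0,0,0,0,0],[0,0,0,0,0,0],[0,0,0,0,0,0],[0,0,0,0,0,0]]';  python3 -c "
from h import *
plan([639.6,-103.7,72.5],-6.6)
grab('side','s4');grab('top','t4')
crop('s4',310,120,430,230,6,'s4c');crop('t4',330,90,430,160,8,'t4c')"
```

```text
t: 9.45
position: [571.7, -96.8, 74.3]
tool_rot: [0.114, 1.569, -0.001]
ft_force: [-0.8, 0.4, -0.1]
opening: 13.2
sign 1 turn/.1 [ 0.003  0.02  -0.002] shift/25 [0.073 0.037 2.729]
sign -1 turn/.1 [-3.1413e+01  4.0000e-03  3.2000e-02] shift/25 [ 0.073 -0.037 -2.729]
p [571.7 -96.8  74.3] axes y [0.115 0.993 0.   ] z [ 0.993 -0.115  0.002] x [ 0.002 -0.    -1.   ] q [-0.45  0.53  0.68  1.91 -0.44  0.85  0.34] F [-0.8  0.4 -0.1] op 13.2 t 9.45
```

View pics/s4c.png

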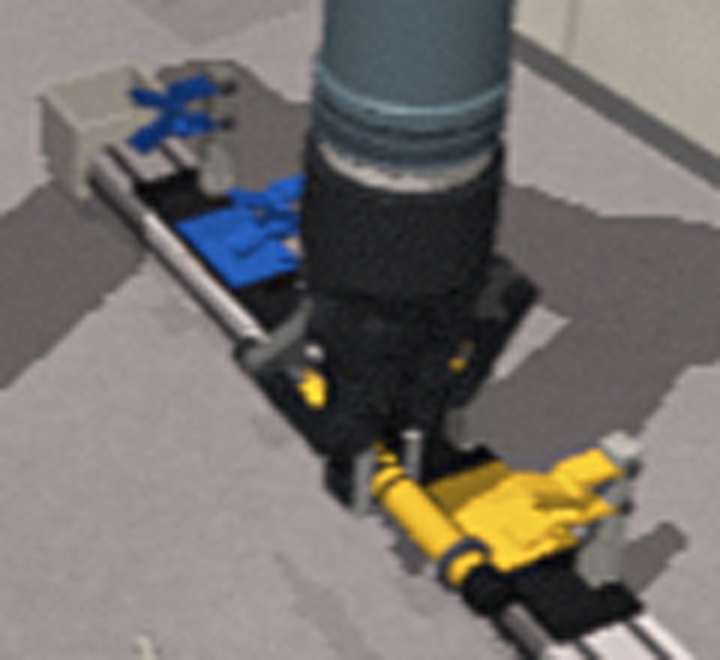

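View pics/t4c.png

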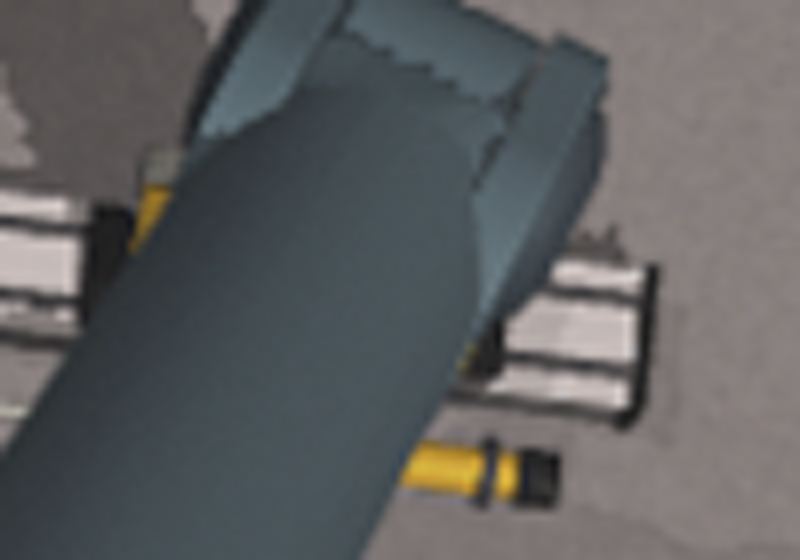

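```bash
python3 - <<'E'
from h import *
T=load('t4');S=load('s4')
print('collar meas top',390.6,148.3,' side',np.array((462,560))/6+np.array((310,120))-.42)
bx=np.array([.9934,-.1149,0]);by=np.array([.1149,.9934,0]);m=np.array([571.7,-96.8,91.8])
for dy in(-3,0,3): print(dy,np.round(proj(T,m+(dy-66)*by),1),np.round(proj(S,m+(dy-66)*by),1))
h=np.array([639.6,-103.7,90]);print('probe in bay',(m-h)@bx,(m-h)@by)
E
```

```text
collar meas top 390.6 148.3  side [386.58       212.91333333]
-3 [391.5 147.8] [387.3 214. ]
0 [390.4 147.7] [386.6 213.3]
3 [389.2 147.6] [385.9 212.5]
probe in bay -68.24466999999997 -0.9472499999999924
```

Prediction and images agree within 1 mm, so I can press in.

```bash
python3 -m jog '[[0.04,0.02,0.4,0,0,0],[0.03,0.02,0.4,0,0,0],[0,0,0.4,0,0,0],[0,0,0.3,0,0,0],[0,0,0.2,0,0,0],[0,0,0,0,0,0],[0,0,0,0,0,0]]' 0 110;  python3 -c "
from h import *
plan([639.6,-103.7,72.5],-6.6)"
```

```text
t: 10.25
position: [613.0, -100.8, 71.4]
tool_rot: [-2.671, 1.57, -2.786]
ft_force: [-0.8, -0.4, -1.2]
opening: 12.6
sign 1 turn/.1 [ 0.001 -0.003  0.002] shift/25 [-0.044  0.005  1.07 ]
sign -1 turn/.1 [-3.1415e+01 -3.0000e-03 -5.0000e-03] shift/25 [-0.044 -0.005 -1.07 ]
p [ 613.  -100.8   71.4] axes y [ 0.115  0.993 -0.   ] z [ 0.993 -0.115 -0.   ] x [-0. -0. -1.] q [-0.41  0.6   0.66  1.81 -0.46  0.89  0.34] F [-0.8 -0.4 -1.2] op 12.6 t 10.25
```

```bash
python3 -m jog '[[-0.02,0,0.15,0,0,0],[-0.02,0,0.15,0,0,0],[0,0,0.15,0,0,0],[0,0,0.15,0,0,0],[0,0,0,0,0,0]]';  python3 -c "
from h import *
plan([639.6,-103.7,72.5],-6.6)"; python3 -m jog '[[0,0,0.15,0,0,0],[0,0,0.15,0,0,0],[0,0,0.15,0,0,0],[0,0,0,0,0,0],[0,0,0,0,0,0]]';  python3 -c "
from h import *
plan([639.6,-103.7,72.5],-6.6)"
```

```text
t: 10.75
position: [622.5, -101.7, 70.1]
tool_rot: [3.075, 1.558, 2.96]
ft_force: [-8.7, 1.2, 0.6]
opening: 12.5
sign 1 turn/.1 [ 0.002 -0.126 -0.008] shift/25 [-0.096  0.     0.688]
sign -1 turn/.1 [-3.1413e+01  1.3000e-02 -1.9800e-01] shift/25 [-0.096 -0.    -0.688]
p [ 622.5 -101.7   70.1] axes y [0.115 0.993 0.001] z [ 0.993 -0.115 -0.013] x [-0.012  0.002 -1.   ] q [-0.4   0.62  0.66  1.77 -0.47  0.92  0.34] F [-8.7  1.2  0.6] op 12.5 t 10.75
t: 11.25
position: [641.4, -103.8, 73.3]
tool_rot: [-0.141, 1.566, -0.256]
ft_force: [1.5, -1.1, -4.3]
opening: 12.7
sign 1 turn/.1 [0.007 0.046 0.007] shift/25 [ 0.031 -0.004 -0.072]
sign -1 turn/.1 [-3.1409e+01 -1.0000e-02  7.2000e-02] shift/25 [0.031 0.004 0.072]
p [ 641.4 -103.8   73.3] axes y [ 0.114  0.993 -0.001] z [ 0.993 -0.114  0.005] x [ 0.004 -0.001 -1.   ] q [-0.39  0.64  0.65  1.74 -0.47  0.92  0.34] F [ 1.5 -1.1 -4.3] op 12.7 t 11.25
```

The force peaked and then dropped, so the clips have snapped. I'll nudge further to confirm the back stop.

```bash
python3 -m jog '[[0,0,0.1,0,0,0],[0,0,0.1,0,0,0],[0,0,0,0,0,0]]';  python3 -c "
from h import *
plan([639.6,-103.7,72.5],-6.6)
grab('side','s5');grab('top','t5')
crop('s5',310,120,430,230,6,'s5c')"
```

```text
t: 11.55
position: [642.2, -103.5, 72.4]
tool_rot: [2.899, 1.565, 2.785]
ft_force: [-5.8, 1.3, 3.3]
opening: 12.8
sign 1 turn/.1 [ 0.006 -0.055 -0.014] shift/25 [-0.005 -0.019 -0.102]
sign -1 turn/.1 [-3.1409e+01  2.1000e-02 -8.6000e-02] shift/25 [-0.005  0.019  0.102]
p [ 642.2 -103.5   72.4] axes y [0.114 0.993 0.001] z [ 0.993 -0.114 -0.005] x [-0.005  0.002 -1.   ] q [-0.39  0.65  0.65  1.73 -0.47  0.93  0.34] F [-5.8  1.3  3.3] op 12.8 t 11.55
```

View pics/s5c.png

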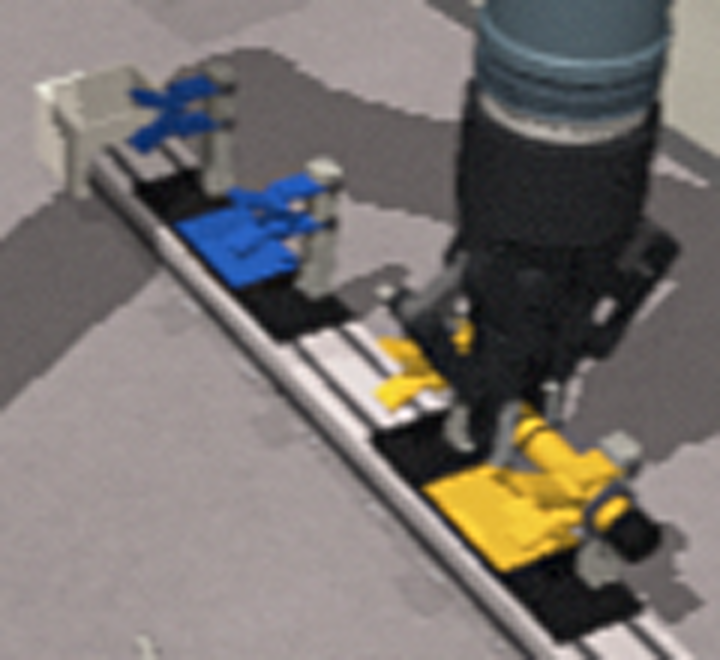

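It moved only 0.8 mm for a 5 mm command, so it is against the back stop. Releasing and rising.

```bash
python3 -m jog '[[0,0,-0.2,0,0,0],[0,0,0,0,0,0],[0,0,0,0,0,0],[0,0,0,0,0,0],[0,0,0,0,0,0]]' 50 60 && python3 -m jog '[[-0.3,0,0,0,0,0],[-0.7,0,0,0,0,0],[-1,0,0,0,0,0],[-1,0,0,0,0,0],[-1,0,0,0,0,0],[-0.5,0,0,0,0,0],[0,0,0,0,0,0]]' 100;  python3 -c "
from h import *
plan([424.7,-184.6,180],-21.8)
grab('side','s6')
crop('s6',310,120,430,230,6,'s6c')"
```

```text
t: 12.15
position: [639.7, -103.6, 72.8]
tool_rot: [-0.1, 1.57, -0.215]
ft_force: [-1.1, 0.1, -0.2]
opening: 42.4
t: 12.85
position: [641.2, -104.3, 188.6]
tool_rot: [0.066, 1.565, -0.049]
ft_force: [0.3, -0.4, -0.0]
opening: 85.3
sign 1 turn/.1 [ 2.653  0.061 -0.012] shift/25 [ 0.342 -6.198 -6.849]
sign -1 turn/.1 [-2.8763e+01  1.8000e-02  8.8000e-02] shift/25 [0.342 6.198 6.849]
p [ 641.2 -104.3  188.6] axes y [0.115 0.993 0.   ] z [ 0.993 -0.115  0.006] x [ 0.006 -0.    -1.   ] q [-0.45  0.5   0.74  1.67 -0.37  1.1   0.27] F [ 0.3 -0.4 -0. ] op 85.3 t 12.85
```

View pics/s6c.png

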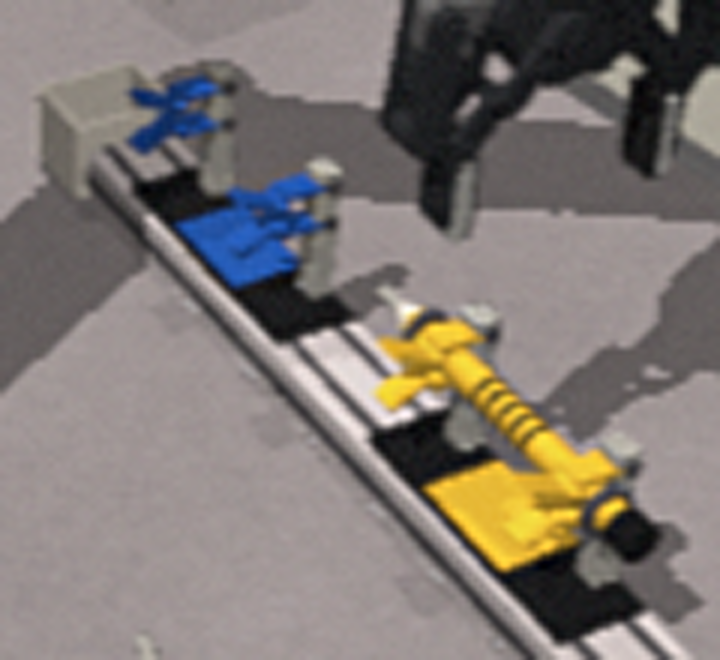

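The yellow probe sits in both clips, with its needle at s6c (390,295), towards the cup. On to the blue probe. The candidates are blue at top (397,202) and orange at (237,268) and (475,252). The blue one lies in the cradle, has blue body colour and black rings, and the earlier crop confirmed it.

```bash
python3 -m jog '[[0,0,0,0.9,0,0],[0,0,0,0.9,0,0],[0,0,0,0.85,0.06,0],[0,-0.5,-0.6,0,0,0],[0,-0.8,-0.9,0,0,0],[0,-0.8,-0.9,0,0,0],[0,-0.8,-0.9,0,0,0],[0,-0.8,-0.9,0,0,0],[0,-0.8,-0.9,0,0,0],[0,-0.8,-0.8,0,0,0],[0,-0.6,-0.6,0,0,0],[0,-0.3,-0.3,0,0,0],[0,0,0,0,0,0]]';  python3 -c "
from h import *
plan([424.7,-184.6,27],-21.8)"
```

```text
t: 14.2
position: [422.0, -184.5, 185.2]
tool_rot: [3.066, 1.563, 2.684]
ft_force: [0.4, 0.5, 0.7]
opening: 85.4
sign 1 turn/.1 [-0.013 -0.081 -0.006] shift/25 [6.329 0.038 0.1  ]
sign -1 turn/.1 [ 3.1403e+01 -1.0000e-02  1.2700e-01] shift/25 [ 6.329 -0.038 -0.1  ]
p [ 422.  -184.5  185.2] axes y [0.373 0.928 0.001] z [ 0.928 -0.373 -0.008] x [-0.007  0.004 -1.   ] q [-0.59  0.09  0.97  2.11 -0.09  0.99  0.05] F [0.4 0.5 0.7] op 85.4 t 14.2
```

```bash
python3 -m jog '[[0,0,0,0,0,0],[1,0.04,0.05,0,-0.05,0],[1,0,0.05,0,0,0],[0.5,0,0,0,0,0],[0,0,0,0,0,0],[0,0,0,0,0,0],[0,0,0,0,0,0]]';  python3 -c "
from h import *
plan([424.7,-184.6,27],-21.8)
grab('side','s7')
crop('s7',280,170,400,310,4.2,'s7c')"
```

```text
t: 14.9
position: [427.7, -184.6, 124.4]
tool_rot: [-0.355, 1.57, -0.734]
ft_force: [0.2, -0.1, 0.3]
opening: 85.4
sign 1 turn/.1 [0.013 0.009 0.003] shift/25 [ 3.896 -0.046 -0.111]
sign -1 turn/.1 [-3.1402e+01 -5.0000e-03  1.4000e-02] shift/25 [3.896 0.046 0.111]
p [ 427.7 -184.6  124.4] axes y [ 0.37   0.929 -0.   ] z [ 0.929 -0.37   0.001] x [ 0.001 -0.001 -1.   ] q [-0.52  0.25  0.93  2.16 -0.26  0.85  0.19] F [ 0.2 -0.1  0.3] op 85.4 t 14.9
```

View pics/s7c.png

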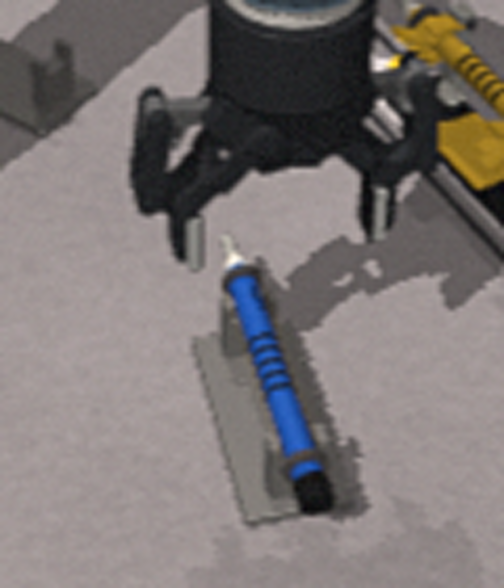

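```bash
python3 -c "
from h import *
T=load('top0');S=load('side0')
a=np.array((233,228))/8+[345-.44,165-.44];b=np.array((606,378))/8+[345-.44,165-.44]
A=px(T,*a,45);B=px(T,*b,45);print(A,B,(A+B)/2)
a=np.array((168,120))/7.5+[315-.43,220-.43];b=np.array((277,447))/7.5+[315-.43,220-.43]
A=px(S,*a,45);B=px(S,*b,45);print(A,B,(A+B)/2)
plan([425.5,-186.5,27],-21.8)
"
```

```text
[ 449.66452813 -122.93308202   45.        ] [ 400.33457917 -247.68300014   45.        ] [ 424.99955365 -185.30804108   45.        ]
[ 451.55934932 -120.34506403   45.        ] [ 403.16278714 -242.87630721   45.        ] [ 427.36106823 -181.61068562   45.        ]
sign 1 turn/.1 [ 0.012  0.011 -0.001] shift/25 [ 3.899 -0.103 -0.05 ]
sign -1 turn/.1 [-3.1404e+01  1.0000e-03  1.7000e-02] shift/25 [3.899 0.103 0.05 ]
p [ 427.6 -184.6  124.5] axes y [0.37  0.929 0.   ] z [ 0.929 -0.37   0.001] x [ 0.001 -0.    -1.   ] q [-0.52  0.24  0.93  2.16 -0.26  0.85  0.19] F [-0.2 -0.8  0.6] op 85.5 t 14.95
```

```bash
python3 -m jog '[[0.8,-0.02,-0.08,0,0,0],[0.8,0,0,0,0,0],[0.8,0,0,0,0,0],[0.7,0,0,0,0,0],[0.5,0,0,0,0,0],[0.28,0,0,0,0,0],[0,0,0,0,0,0],[0,0,0,0,0,0]]' && python3 -m jog '[[0,0,0,0,0,0],[0,0,0,0,0,0],[0,0,0,0,0,0],[0,0,0,0,0,0],[0,0,0,0,0,0],[0,0,0,0,0,0],[0,0,0,0,0,0],[0,0,0,0,0,0]]' 0 60;  python3 -c "
from h import *
plan([425.5,-184,27],-21.8)"
```

```text
t: 15.75
position: [425.0, -184.3, 27.3]
tool_rot: [0.194, 1.57, -0.186]
ft_force: [0.8, -0.3, -0.3]
opening: 85.3
t: 16.55
position: [424.4, -184.2, 26.8]
tool_rot: [3.095, 1.57, 2.715]
ft_force: [-0.9, 0.8, 4.5]
opening: 14.1
sign 1 turn/.1 [ 0.004 -0.008 -0.   ] shift/25 [-0.009  0.022  0.038]
sign -1 turn/.1 [-3.1412e+01  1.0000e-03 -1.3000e-02] shift/25 [-0.009 -0.022 -0.038]
p [ 424.4 -184.2   26.8] axes y [0.371 0.929 0.   ] z [ 0.929 -0.371 -0.001] x [-0.001  0.    -1.   ] q [-0.34  0.45  0.76  2.2  -0.5   0.67  0.39] F [-0.9  0.8  4.5] op 14.1 t 16.55
```

```bash
python3 -m jog '[[-0.3,0,0,0,0,0],[-0.7,0,0,0,0,0],[-1,0,0,0,0,0],[-1,0,0,0,0,0],[-1,0,0,0,0,0],[-1,0,0,0,0,0],[0,0,0,0,0,0],[0,0,0,0,0,0]]' 0 90;  python3 -c "
from h import *
plan([596.7,132,150],-6.6)
grab('side','s8')
crop('s8',270,150,400,270,5,'s8c')"
```

```text
t: 17.35
position: [424.3, -183.7, 151.6]
tool_rot: [2.174, 1.57, 1.794]
ft_force: [0.1, 1.3, -0.8]
opening: 13.2
sign 1 turn/.1 [-2.645 -0.005 -0.01 ] shift/25 [ 0.063 13.339  5.4  ]
sign -1 turn/.1 [ 2.8771e+01 -1.4000e-02  7.0000e-03] shift/25 [  0.063 -13.339  -5.4  ]
p [ 424.3 -183.7  151.6] axes y [0.371 0.929 0.001] z [ 0.929 -0.371 -0.001] x [-0.     0.001 -1.   ] q [-0.58  0.18  0.98  2.14 -0.19  0.91  0.13] F [ 0.1  1.3 -0.8] op 13.2 t 17.35
```

View pics/s8c.png

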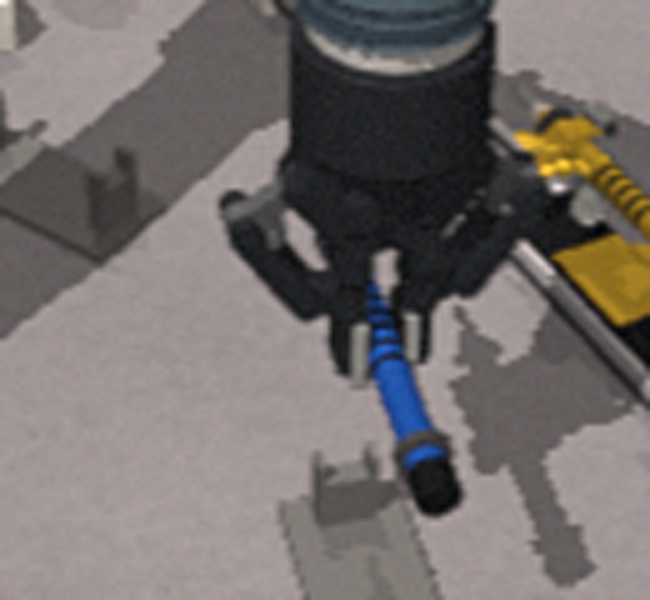

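```bash
python3 -c "
from h import *
S=load('s8');u=np.array([.371,.929,0])
for dy in(-3,0,3):print(dy,np.round(proj(S,np.array([424.3,-183.7,169.8])+(dy-66)*u),1))"
python3 -m jog '[[0,0,0,-0.8,0,0],[0,0,0,-0.9,0,0],[0,0,0,-0.95,0,0],[0,0.5,0.2,0,0,0],[0,0.8,0.3,0,0,0],[0,0.8,0.3,0,0,0],[0,0.8,0.3,0,0,0],[0,0.8,0.3,0,0,0],[0,0.8,0.3,0,0,0],[0,0.8,0.3,0,0,0],[0,0.8,0.4,0,0,0],[0,0.8,0.4,0,0,0],[0,0.8,0.4,0,0,0],[0,0.8,0.4,0,0,0],[0,0.8,0.4,0,0,0],[0,0.8,0.3,0,0,0],[0,0.8,0.3,0,0,0],[0,0.8,0.2,0,0,0],[0,0.8,0.2,0,0,0]]';python3 -m jog '[[0,0.5,0.1,0,0,0],[0,0.3,0,0,0,0],[0,0,0,0,0,0],[0,0,0,0,0,0]]';  python3 -c "
from h import *
plan([596.7,132,72],-6.6)"
```

```text
-3 [354.  241.4]
0 [353.5 240.3]
3 [353.1 239.2]
t: 19.3
position: [584.8, 113.6, 151.3]
tool_rot: [-3.079, 1.569, 3.089]
ft_force: [0.8, 0.1, -0.8]
opening: 13.3
t: 19.7
position: [588.8, 130.4, 151.4]
tool_rot: [-2.632, 1.569, -2.748]
ft_force: [-0.6, -0.1, -1.6]
opening: 13.1
sign 1 turn/.1 [-0.009 -0.015  0.008] shift/25 [3.176 0.099 0.308]
sign -1 turn/.1 [3.1407e+01 1.3000e-02 2.3000e-02] shift/25 [ 3.176 -0.099 -0.308]
p [588.8 130.4 151.4] axes y [ 0.116  0.993 -0.001] z [ 0.993 -0.116 -0.001] x [-0.002 -0.001 -1.   ] q [-0.86  0.46  0.72  1.81 -0.35  1.01 -0.11] F [-0.6 -0.1 -1.6] op 13.1 t 19.7
```

The blue side collar is about 2 px above prediction, which could be an offset along the barrel or a tilt. I'll measure it at the bay.

```bash
python3 -m jog '[[0.8,0.05,0,0,0,0],[0.8,0.05,0,0,0,0],[0.8,0,0,0,0,0],[0.5,0,0,0,0,0],[0.26,0,0,0,0,0],[0,0,0,0,0,0],[0,0,0,0,0,0],[0,0,0,0,0,0]]';  python3 -c "
from h import *
plan([666.2,124,72],-6.6)
grab('side','s9');grab('top','t9')
crop('s9',280,100,390,200,6.5,'s9c');crop('t9',225,90,325,160,8,'t9c')"
```

```text
t: 20.5
position: [590.3, 134.1, 73.6]
tool_rot: [0.751, 1.57, 0.636]
ft_force: [-0.7, -0.3, -1.1]
opening: 13.2
sign 1 turn/.1 [ 0.     0.009 -0.009] shift/25 [ 0.063 -0.051  3.061]
sign -1 turn/.1 [-3.1416e+01  1.4000e-02  1.5000e-02] shift/25 [ 0.063  0.051 -3.061]
p [590.3 134.1  73.6] axes y [0.115 0.993 0.001] z [ 0.993 -0.115  0.001] x [ 0.001  0.001 -1.   ] q [-0.81  0.57  0.65  1.85 -0.44  0.87 -0.05] F [-0.7 -0.3 -1.1] op 13.2 t 20.5
```

View pics/s9c.png

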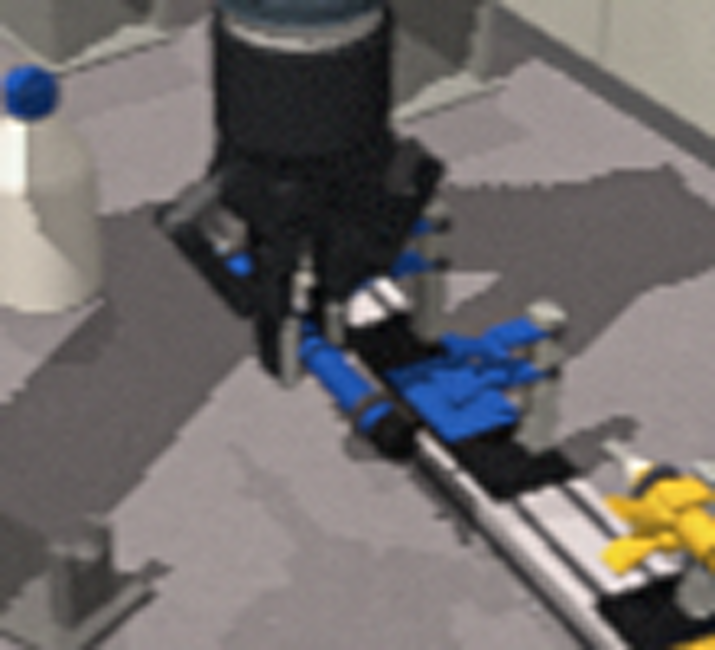

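View pics/t9c.png

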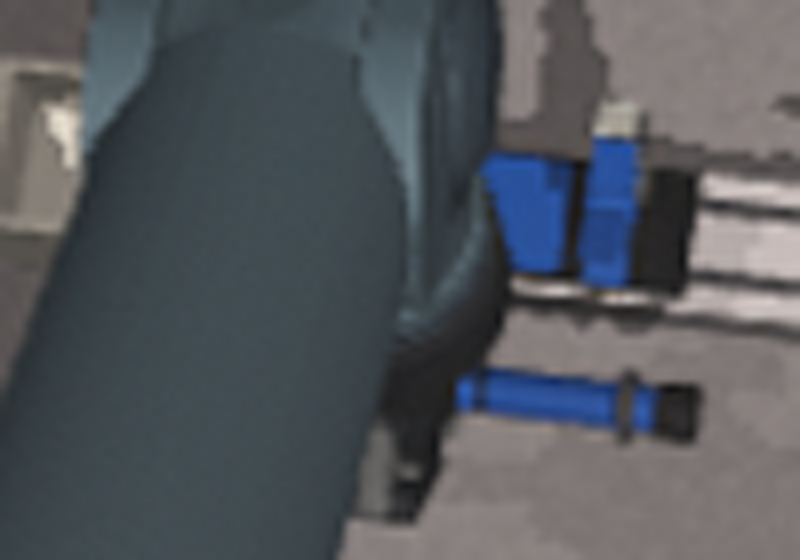

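```bash
python3 - <<'E'
from h import *
T=load('t9');S=load('s9')
bx=np.array([.9934,-.1149,0]);by=np.array([.1149,.9934,0]);m=np.array([590.3,134.1,91.8]);h=np.array([666.2,124,90])
print('meas T 302.9 140.2  S 337.0 163.0')
for dy in(-3,0,3): 
  for dz in(0,3):print(dy,dz,np.round(proj(T,m+(dy-66)*by+[0,0,dz]),1),np.round(proj(S,m+(dy-66)*by+[0,0,dz]),1))
A=px(T,302.9,140.2,91.8);print('collar in bay',(A-h)@bx,(A-h)@by)
for p in((598,285),(630,290),(582,285),(633,140),(595,137)):
  q=np.array(p)/8+[225-.44,90-.44];X=px(T,*q);print('clip edge depth',X,(X-h)@bx,(X-h)@by)
print('post top',[ (px(T,*(np.array(p)/8+[224.56,89.56]))-h)@by for p in((600,110),(620,115),(640,115))])
E
```

```text
meas T 302.9 140.2  S 337.0 163.0
-3 0 [303.9 140. ] [337.2 163.9]
-3 3 [303.9 139.7] [337.2 163. ]
0 0 [302.8 139.8] [336.7 163.3]
0 3 [302.7 139.6] [336.7 162.4]
3 0 [301.7 139.7] [336.2 162.8]
3 3 [301.6 139.4] [336.2 161.9]
collar in bay -77.4716273059869 -65.1008423252203
clip edge depth [626.9717579   79.43065434  76.94950058] -33.84831788424369 -48.78251299843813
clip edge depth [637.17377097  70.75774905  36.84525345] -22.717121281263296 -56.225965807379396
clip edge depth [638.82012171  87.46317926  36.69391303] -23.001090391337083 -39.44162574007819
clip edge depth [669.10713385  67.28042392 102.29449109] 9.40502605795276 -56.011197198392885
clip edge depth [704.17307551  86.23139855   1.63398032] 42.062065519972336 -33.15622230323739
post top [np.float64(-33.45962610589489), np.float64(-50.71439994017308), np.float64(-56.99432311911791)]
```

The collar is at bay y -65.1 against clip a at -50, so it's within 1 mm of nominal and level. Pressing in blue.

```bash
python3 -m jog '[[0.03,-0.03,0.4,0,0,0],[0.03,-0.02,0.4,0,0,0],[0,0,0.4,0,0,0],[0,0,0.4,0,0,0],[0,0,0.3,0,0,0],[0,0,0.1,0,0,0],[0,0,0,0,0,0],[0,0,0,0,0,0]]' 0 110;  python3 -c "
from h import *
plan([666.2,124,72],-6.6)"
python3 -m jog '[[0,0,0.15,0,0,0],[0,0,0.15,0,0,0],[0,0,0.15,0,0,0],[0,0,0.15,0,0,0],[0,0,0,0,0,0]]';  python3 -c "
from h import *
plan([666.2,124,72],-6.6)"
```

```text
t: 21.4
position: [638.5, 127.1, 70.6]
tool_rot: [-3.082, 1.569, 3.086]
ft_force: [-0.2, -1.0, -1.0]
opening: 12.9
sign 1 turn/.1 [-0.    -0.018  0.001] shift/25 [-0.054  0.005  1.116]
sign -1 turn/.1 [3.1416e+01 2.0000e-03 2.9000e-02] shift/25 [-0.054 -0.005 -1.116]
p [638.5 127.1  70.6] axes y [ 0.115  0.993 -0.   ] z [ 0.993 -0.115 -0.002] x [-0.002  0.    -1.   ] q [-0.74  0.65  0.64  1.73 -0.47  0.92 -0.02] F [-0.2 -1.  -1. ] op 12.9 t 21.4
t: 21.9
position: [649.6, 126.1, 69.2]
tool_rot: [-3.123, 1.56, 3.045]
ft_force: [-7.2, 1.4, 1.5]
opening: 13.0
sign 1 turn/.1 [ 0.005 -0.112  0.002] shift/25 [-0.114 -0.008  0.67 ]
sign -1 turn/.1 [-3.141e+01 -3.000e-03 -1.760e-01] shift/25 [-0.114  0.008 -0.67 ]
p [649.6 126.1  69.2] axes y [ 0.114  0.993 -0.   ] z [ 0.993 -0.114 -0.011] x [-0.011  0.001 -1.   ] q [-0.72  0.67  0.63  1.69 -0.47  0.95 -0.02] F [-7.2  1.4  1.5] op 13.0 t 21.9
```

```bash
python3 -m jog '[[-0.06,0,0.15,0,0,0],[0,0,0.15,0,0,0],[0,0,0.15,0,0,0],[0,0,0,0,0,0],[0,0,0,0,0,0]]';  python3 -c "
from h import *
plan([666.2,124,72],-6.6)"
python3 -m jog '[[0,0,0.1,0,0,0],[0,0,0.1,0,0,0],[0,0,0,0,0,0]]';  python3 -c "
from h import *
plan([666.2,124,72],-6.6)
grab('side','s10');grab('top','t10')
crop('s10',310,110,430,220,6,'s10c')"
```

```text
t: 22.4
position: [666.6, 123.9, 72.6]
tool_rot: [0.013, 1.568, -0.101]
ft_force: [2.3, -0.2, -0.8]
opening: 12.9
sign 1 turn/.1 [ 0.003  0.028 -0.   ] shift/25 [ 0.024  0.    -0.016]
sign -1 turn/.1 [-3.1413e+01  1.0000e-03  4.4000e-02] shift/25 [ 0.024 -0.     0.016]
p [666.6 123.9  72.6] axes y [0.115 0.993 0.   ] z [ 0.993 -0.115  0.003] x [ 0.003 -0.    -1.   ] q [-0.7   0.68  0.63  1.66 -0.47  0.95 -0.01] F [ 2.3 -0.2 -0.8] op 12.9 t 22.4
t: 22.7
position: [668.7, 123.6, 72.2]
tool_rot: [3.106, 1.566, 2.991]
ft_force: [-4.4, 1.2, 2.4]
opening: 12.6
sign 1 turn/.1 [-0.004 -0.047 -0.002] shift/25 [ 0.01   0.003 -0.102]
sign -1 turn/.1 [ 3.1412e+01 -3.0000e-03  7.4000e-02] shift/25 [ 0.01  -0.003  0.102]
p [668.7 123.6  72.2] axes y [0.115 0.993 0.   ] z [ 0.993 -0.115 -0.005] x [-0.005  0.001 -1.   ] q [-0.7   0.69  0.63  1.65 -0.48  0.96 -0.01] F [-4.4  1.2  2.4] op 12.6 t 22.7
```

View pics/s10c.png

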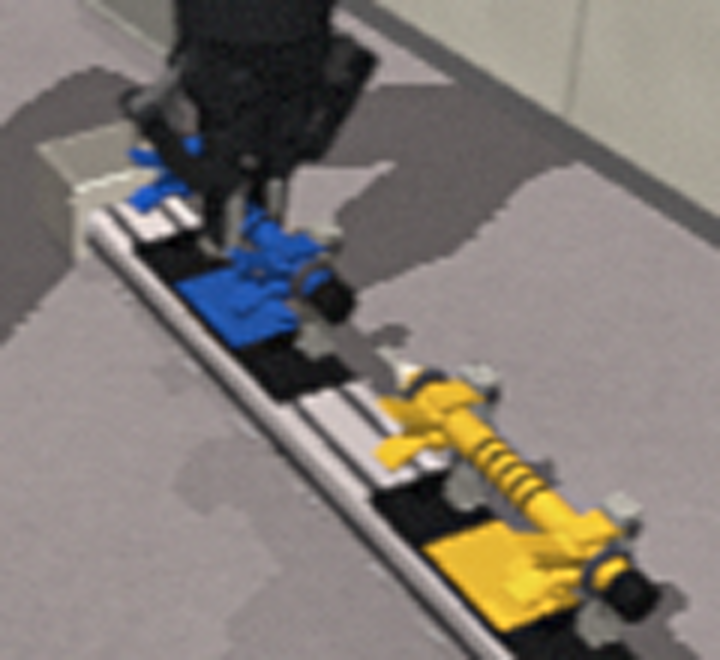

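```bash
python3 -m jog '[[0,0,0.1,0,0,0],[0,0,0.1,0,0,0],[0,0,0,0,0,0]]'; python3 -m jog '[[0,0,-0.3,0,0,0],[0,0,0,0,0,0],[0,0,0,0,0,0],[0,0,0,0,0,0],[0,0,0,0,0,0]]' 50 60 && python3 -m jog '[[-0.3,0,0,0,0,0],[-0.7,0,0,0,0,0],[-1,0,0,0,0,0],[-1,0,0,0,0,0],[-1,0,0,0,0,0],[-1,0,0,0,0,0],[-1,0,0,0,0,0],[0,0,0,0,0,0]]' && python3 -m jog '[[0,-0.5,-0.5,0,0,0],[0,-0.8,-0.8,0,0,0],[0,-0.8,-0.8,0,0,0],[0,-0.8,-0.8,0,0,0],[0,-0.8,-0.8,0,0,0],[0,-0.8,-0.8,0,0,0],[0,-0.8,-0.8,0,0,0],[0,-0.8,-0.8,0,0,0],[0,0,0,0,0,0],[0,0,0,0,0,0]]';  python3 -c "
from h import *
grab('side','s11');grab('top','t11')
crop('s11',310,110,430,220,6,'s11c');crop('t11',215,80,425,150,3.8,'t11c')"
```

```text
t: 23.1
position: [668.7, 123.6, 72.2]
tool_rot: [3.12, 1.554, 3.005]
ft_force: [-15.4, 1.5, 10.4]
opening: 12.7
t: 23.6
position: [668.4, 123.5, 72.8]
tool_rot: [-0.063, 1.57, -0.178]
ft_force: [-0.3, -1.1, -0.8]
opening: 42.5
t: 24.4
position: [671.2, 123.3, 229.1]
tool_rot: [0.372, 1.561, 0.256]
ft_force: [0.8, -0.4, 1.1]
opening: 43.0
t: 25.4
position: [498.4, -10.5, 222.9]
tool_rot: [1.708, 1.569, 1.592]
ft_force: [1.3, 1.0, 0.7]
opening: 42.6
```

View pics/s11c.png

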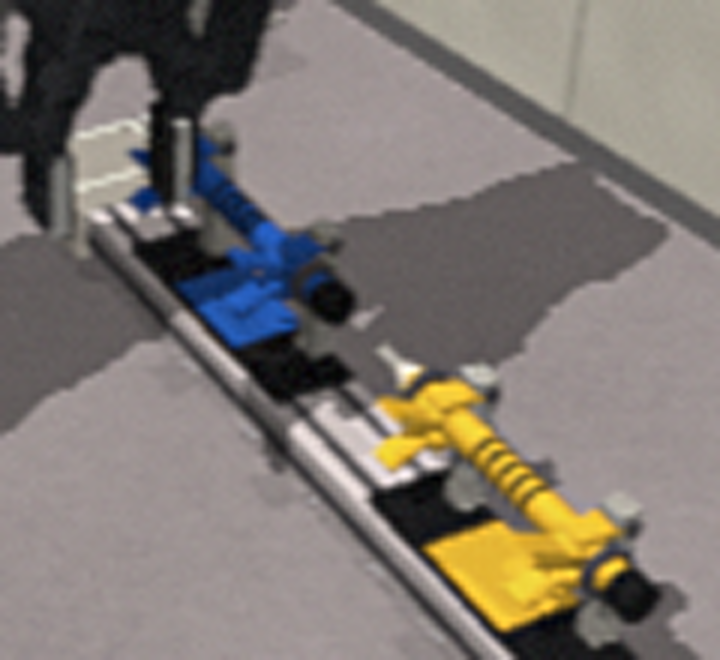

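View pics/t11.png

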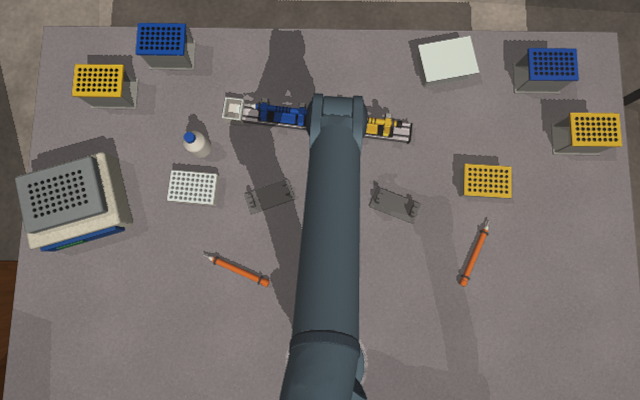

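View pics/t11c.png

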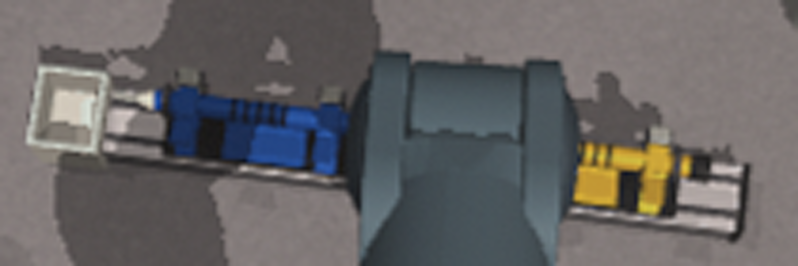

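Both look home. I'll move the arm clear and check the fit and jaw closure from depth against the first pictures.

```bash
python3 -m jog '[[0,-0.5,-0.5,0,0,0],[0,-1,-0.5,0,0,0],[0,-1,-0.5,0,0,0],[0,-1,-0.5,0,0,0],[0,-1,-0.5,0,0,0],[0,-1,0,0,0,0],[0,-1,0,0,0,0],[0,-1,0,0,0,0],[0,0,0,0,0,0],[0,0,0,0,0,0]]';  python3 - <<'E'
from h import *
c=grab('top','t12');grab('side','s12')
crop('s12',310,110,430,220,6,'s12c');crop('t12',215,80,425,150,3.8,'t12c')
T0=load('top0');S0=load('side0');S1=load('s12')
bx=np.array([.9934,-.1149,0]);by=np.array([.1149,.9934,0])
def cloud(c):
    v,u=np.mgrid[0:400,0:640];z=c['z_map'];d=np.stack([(u-c['cx'])/f(c)*z,(v-c['cy'])/f(c)*z,z],-1)
    return (d-np.array(c['t']))@np.array(c['R'])
for nm,h in(('y',[639.6,-103.7,90]),('b',[666.2,124,90])):
  for tag,k in(('T0',T0),('T12',c),('S0',S0),('S12',S1)):
    P=cloud(k)-h;X=P@bx;Y=P@by;Z=P[...,2];ok=k['z_map']>0
    o=[]
    for y in(-50,50):
        m=ok&(abs(Y-y)<5)&(X>-36)&(X<-24)&(Z>6)&(Z<40); o.append((int(m.sum()),round(float(np.median(Z[m])),1) if m.any() else None, round(float(X[ok&(abs(Y-y)<5)&(Z>8)&(Z<30)].min()),1)))
    m=ok&(abs(Y)<25)&(abs(Z-4)<8)&(abs(X)<30); o.append(('barrel',int(m.sum()),X[m].mean().round(1) if m.any() else None,Z[m].max().round(1) if m.any() else None))
    print(nm,tag,o)
for X,n in(([480,345,40],'plate'),):pass
d=cv2.absdiff(c['frame'],T0['frame']).max(2)
print('F',cur()[2]['ft_force'],cur()[2]['t'])
E
```

```text
t: 26.5
position: [415.8, -189.4, 222.9]
tool_rot: [-2.125, 1.57, -2.241]
ft_force: [0.0, 0.3, 0.1]
opening: 43.0
y T0 [(17, 13.6, -34.5), (12, 14.6, -594.2), ('barrel', 0, None, None)]
y T12 [(14, 13.1, -33.6), (13, 14.6, -594.9), ('barrel', 115, np.float64(-2.1), np.float64(11.4))]
y S0 [(7, 14.9, -29.4), (5, 14.8, -585.7), ('barrel', 0, None, None)]
y S12 [(7, 14.1, -30.2), (5, 14.2, -28.9), ('barrel', 102, np.float64(-0.5), np.float64(10.0))]
b T0 [(14, 13.4, -33.2), (13, 14.3, -34.0), ('barrel', 0, None, None)]
b T12 [(14, 13.0, -34.4), (14, 14.4, -33.7), ('barrel', 114, np.float64(-2.1), np.float64(11.7))]
b S0 [(5, 14.4, -30.8), (6, 13.2, -29.0), ('barrel', 0, None, None)]
b S12 [(0, None, 1135.7), (0, None, 1128.8), ('barrel', 0, None, None)]
F [-0.17542822 -0.08429963  0.52551035] 26.6
```

View pics/s12c.png

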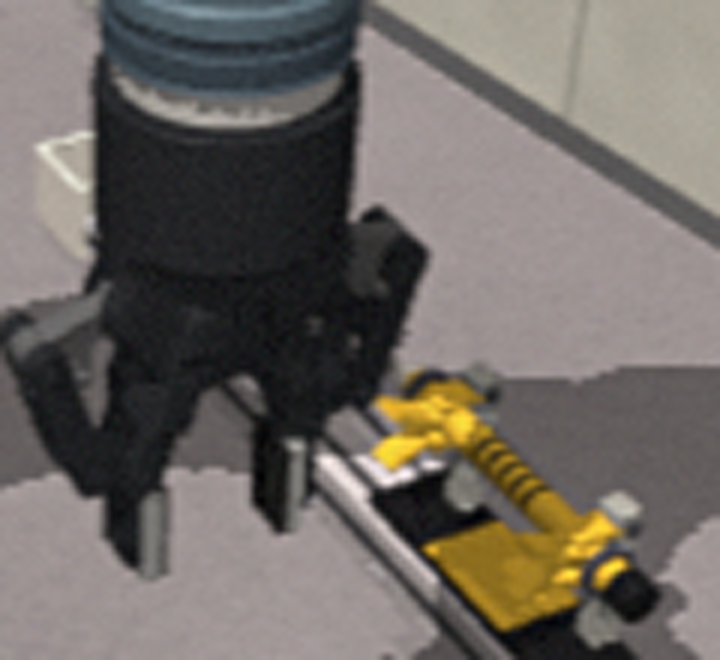

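View pics/t12c.png

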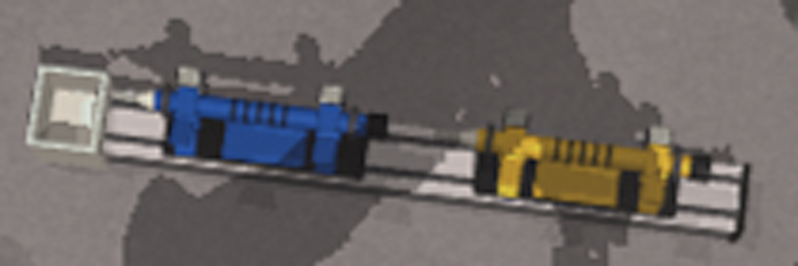

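View pics/t12.png

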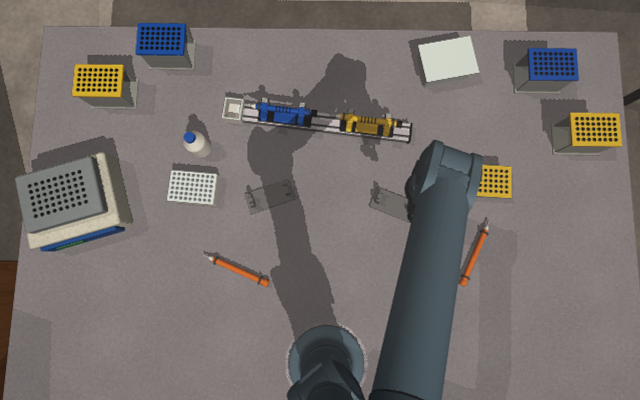

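The t12 picture shows both probes home, with the blue at (286,110) and the yellow at (368,124). Both needles point left, towards the cup at (232,108). Jaw heights match the initial shut state within 0.5 mm from the top. The plate (192,187), bottle (195,142) and tip rack (487,181) are where they were. The arm is clear, so I'm handing in.

```bash
python3 -c "
from bench import ticket
print(ticket.job_done())"
```

```text
the job is handed in; nothing more can be done
None
```

I took the yellow probe and then the blue probe out of their cradles and pressed each into its own-coloured clips. I let both go and handed the job in at about 26.6 s.

- **Snap and seating:** Both presses built up force and then dropped as the clips snapped. A further push then met the back stop: about 6 N held the yellow at 0.8 mm more travel. The blue moved 2 mm, then nothing more at 15 N.
- **Jaws:** From the top camera, all four upper jaws stand within 0.5 mm of their height before the job, so they read as shut. The side view agrees within 1 mm for yellow.
- **Probe pose:** Both barrels lie at the same depth in their bays, and both needles point towards the drain cup.
- **Bystanders:** In the last picture the plate, bottle and tip rack stand where they were, and the orange look-alikes are untouched. I judged this by eye in the picture.
- **Checks that disagreed or were missing:**
  - Triangulation put the probes 3–5 mm higher in their cradles than the 45 mm in the text. I used 45, and the checks in the gripper fitted it.
  - After the lift, the blue probe's collar appeared about 2 px off in the side view, but at the bay both cameras put it within 1 mm.
  - The gripper hid the blue bay from the side camera in the last picture. The side picture taken just before showed the blue probe in place, but part of the far clip was behind a finger.

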